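# Pack out the spot plate in the reading jig and hold it flush

## Robot

A 6-joint arm with a two-finger parallel gripper is mounted at the origin on the work surface. World frame = base frame: x ahead of the robot, y to its left, z up, the work surface at z = 0. Lengths are in m, angles in rad, forces in N, time in s.
With the tool pointing down it reaches from about 0.4 to 0.925 m from the base axis. Payload 12.5 kg.
Tool frame: the origin (TCP) lies midway between the tips of the shut fingers; the grasp point (between the pads) lies 19 mm behind it (robot.grip_depth is the z of the grasp point in the tool frame, in m); z points along the fingers, y is the direction in which the jaws open and shut (so a half turn about z gives the same grasp; the last joint's range is limited). The gripper opens to 95 mm and grips with 3 to 60 N. Pads are 20 mm wide; open, the fingers measure 119 mm over their backs; the gripper's body (75 mm by 180 mm) begins 59 mm behind the grasp point.
Start: joints at [-1.207, 0.491, 1.559, -0, 1.092, -0.106], TCP at [0.283, -0.557, 0.215] pointing down, gripper open.
Joint ranges: [-3.1, 3.1], [-0.84, 2.19], [0.05, 2.79], [-1.13, 4.28], [0.06, 2.93], [-2.69, 2.69]. Speed limits (rad/s): [2.22, 2.22, 2.79, 3.14, 3.14, 3.14].

## Interface

Orientations are given as a 3x3 rotation matrix whose columns are the frame's x, y, z axes.
In Python, from cell import robot gives the robot as it stands.
- The arm moves only by the tool play_rows, never from a script. Its argument "steps" is a list of rows, each a list of 6 numbers: the shift along the tool's x, y, z in m, then the turn, a rotation vector about the tool's x, y, z in rad. A call has 1 to 20 rows; each row shifts and turns the commanded pose from where the row before left it, along the tool's axes as they then stand; what a row does not reach is not made up. A row lasts 1/12 s, in which the tool goes at most 41.7 mm and 7.16 degrees, less where a joint would pass 70% of its speed; a pose out of reach is approached as far as the arm can. A call with a gripper value outside its range is refused whole. "jaw" is the closure, from -1 (fully open) to 1 (shut), so that 0 is half open, set as the call begins (left out, the last holds). The fingers move at their own pace and stop on an object; "newtons" is the grip in N (left out, the last holds). Time passes only in rows, so rows that do not move let the fingers close. It gives the time, the measured TCP pose, the force and the opening at its end, in the units of the state.
- robot.get_obs(): the state, without advancing time (a new reading comes with each control period).
- robot.read_camera(name): name is "scene" or "top" or "wrist"; returns a dict with "image" (480x640x3 uint8, red, green, blue), "K" (3x3 intrinsics, pixels), "k1" (the pictures are not rectified: a ray, as slopes to the right and down, at radius r is drawn at 1 + k1 r^2 times it, then the intrinsics apply), "xyz" and "rotation" of the camera in the world; the wrist camera has in their place "hand_eye" (4x4, takes a point from camera to tool coordinates, whose origin is the TCP and whose axes are the flange's). Camera axes: x right, y up, looking along -z (the intrinsics and any distortion apply to the point x, -y, -z); pixel columns grow to the right and rows downward; lengths in m; the calibration is good to about 2 mm. A picture is of the moment at which its call begins: read the wrist's pose just before it. There is no depth.
- robot.finish_job(): hands the job in, once; it reports no verdict.
The state is a dict: "t": time; "qpos": joint angles; "dq": joint speeds; "effort": joint torques, N m; "tool_pos": TCP position; "tcp_rot": TCP orientation; "force": force on the tool from outside, world axes, zero at the start; "moment": the same for the moment, N m; "grip_width": opening from 0.0 (shut) to 1.0 (fully open).
Only numpy, scipy, OpenCV 4.12 (cv2) and the standard library are available. Lean on these libraries where they do the work, as an engineer would, in place of code of your own. Each camera call takes 0.05 s, during which the arm holds its last target.

## Task

The white porcelain spot plate lies loose in the metal reading jig; between it and the two stop blocks on the robot's side there is a wide gap and a narrow one. Of the three blue spacer bars, take the thickest that goes into the wide gap (the middle one), stand it upright right down in that gap, centred in front of its stop block, and push the plate with it until the plate lies flush along the far fence. Finish while still gripping the bar and pressing the plate firmly (1 to 2 kg of push) against the fence; leave the other bars, the flask, the bottle and the stopper where they stand.

Things in the scene. Friction and masses are not known exactly. Their poses are not given: they have to be found in the camera images.
- jig: Reading jig fixed to the table: dark steel bed 150 x 150 mm, upper face at z = 6 mm. Origin at the centre of its underside, at table height; x points from the stop blocks to the fence (pushing direction, roughly away from the robot), y to the left along the fence, z up. The fence's inner face is at x = +60 mm. Position and yaw vary.
- fence: Rigid aluminium fence fixed on the jig's far side: 14 mm thick, 150 mm long (jig's y), top 22 mm above the table. Origin on its inner face, at mid length, on the bed.
- stop_thin_face (a point): Middle of the upper edge of the shorter stop block's inner face, 22 mm above the table; axes as the jig's. Fixed rigid brass block, 28.5 mm (jig x) x 62 mm (y), two dark screws on top, centred at jig y = +33 or -33 mm (varies). Its face, at jig x = -41.5 mm, bounds the WIDE gap: 17 to 18.5 mm at the start, 21.5 mm with the plate flush. The gap's outer end is open.
- stop_thick_face (a point): The same point on the longer brass stop block (43 mm along the jig's x, 62 mm along y, top 22 mm above the table), at the other end. Its inner face is at jig x = -27 mm: the gap between it and the plate is NARROW, 2.5 to 4 mm at the start and 7 mm in the end; no bar belongs there.
- tile_center (a point): Centre of the white porcelain spot plate, 80 mm (jig's x) x 130 mm (jig's y) x 12 mm thick, twelve shallow wells marked on top, 0.15 to 0.3 kg. It lies loose on the bed, top 18 mm above the table, and slides. At the start its far edge is 3 to 4.5 mm short of the fence; flush, its centre is at jig x = +20 mm.
- tile_far_left (a point): Left (+y) end of the plate's far edge, half-way up. Flush with the fence at jig x = +60 mm.
- tile_far_right (a point): Right (-y) end of the plate's far edge, half-way up. Flush with the fence at jig x = +60 mm.
- bar_8_center (a point): Centre of the spacer bar that is 8 mm thick: blue plastic, 8 x 50 x 60 mm, loose, standing 60 mm tall on the table, centre 30 mm up. Its x is across the thickness, y along the 50 mm, z up. About 60 g. Too thin: leave it.
- bar_14_center (a point): Centre of the spacer bar that is 14 mm thick: blue plastic, 14 x 50 x 60 mm, loose, standing 60 mm tall on the table, centre 30 mm up. Its x is across the thickness, y along the 50 mm, z up. About 60 g. The right one. Grip it across its thickness in its upper half: in the gap, plate and stops reach 12 to 16 mm up its sides, fingers do not fit there.
- bar_24_center (a point): Centre of the spacer bar that is 24 mm thick: blue plastic, 24 x 50 x 60 mm, loose, standing 60 mm tall on the table, centre 30 mm up. Its x is across the thickness, y along the 50 mm, z up. About 60 g. Too thick for the gap: leave it.
- bar_14: The same 14 mm bar; origin at the centre of its underside.
- tile: The same spot plate; origin at the centre of its underside.
- flask: Conical glass flask, 76 mm wide, 118 mm tall; origin under its centre. Loose bystander; leave it where it stands.
- reagent_bottle: White reagent bottle with green cap, 56 mm wide, 130 mm tall; origin under its centre. Loose bystander; leave it where it stands.
- stopper: Dark rubber stopper, 38 mm wide, 32 mm tall; origin under its centre. Loose bystander; leave it where it stands.

How it is judged:
On the way, in this order (a step that is already met when the one before it is completed fails the run):
1. the 14 mm bar is picked up, clear of the table (height (world z) of bar_14_center above 0.065 m and contact force between bar_14 and the fingers above 2 N), for 0.2 s.
2. the bar stands down in the wide gap, still gripped (x of bar_14_center in the frame of stop_thin_face between 0.003 and 0.0185 m and y of bar_14_center in the frame of stop_thin_face between -0.02 and 0.02 m and z of bar_14_center in the frame of jig below 0.04 m and angle between bar_14_center's own z axis and vertical below 0.15 rad and contact force between bar_14 and the fingers above 2 N), for 0.2 s.
At the end, for the whole second after the job is handed in: The gripped 14 mm bar stands upright (8 degrees) in the wide gap, within 4 mm of the bed and 20 mm of its stop's middle; both ends of the plate are within 1.5 mm of the fence, plate flat, within 15 mm of the jig's middle; bar on plate and plate on fence each press over 3 N (all of step 2 and x of each of tile_far_left, tile_far_right in the frame of jig above 0.0585 m and y of tile_center in the frame of jig between -0.015 and 0.015 m and angle between tile_center's own z axis and vertical below 0.04 rad and contact force between tile and fence above 3 N and contact force between bar_14 and tile above 3 N and linear speed of tile below 0.01 m/s); the arm keeps its last pose, push and grip.
It fails at once if the 8 mm bar is displaced by more than 25 mm (distance of bar_8_center from where it was at the start of the episode above 0.025 m).
It fails at once if the 24 mm bar is displaced by more than 25 mm (distance of bar_24_center from where it was at the start of the episode above 0.025 m).
It fails at once if the flask is displaced by more than 25 mm (distance of flask from where it was at the start of the episode above 0.025 m).
It fails at once if the bottle is displaced by more than 25 mm (distance of reagent_bottle from where it was at the start of the episode above 0.025 m).
It fails at once if the stopper is displaced by more than 25 mm (distance of stopper from where it was at the start of the episode above 0.025 m).
It also fails if it takes over 40 s, if anything falls off the work surface, if the arm or the gripper's body presses on something with over 40 N, if the wrist force passes 120 N, or if a joint passes its speed limit or range.

## Working session

There is one attempt and no reset: what is moved stays moved. The work goes in short steps, Python scripts to look and compute and a tool call to move; the robot and the scene stay as the last step left them, time stands still between calls to the robot, and variables do not carry over. Pictures are saved under pics/ and viewed, and the job is handed in when it is done.

Besides the shell and the picture viewer there is one more tool, called after "Emit:" by a JSON object that holds its "fn" and its "kwargs". play_rows: Moves the arm, as the interface text tells. Its arguments: {"type":"object","properties":{"steps":{"type":"array"},"jaw":{"type":"number"},"newtons":{"type":"number"}},"required":["steps"]}

```bash
mkdir -p pics; ls
python3 - <<'E'
from cell import robot
import cv2,numpy as np
o=robot.get_obs()
for k,v in o.items(): print(k,np.round(v,4).tolist())
print(robot.grip_depth)
for n in ["scene","top","wrist"]:
    c=robot.read_camera(n); cv2.imwrite(f"pics/{n}0.png",c["image"][:,:,::-1])
    print(n,{k:np.round(v,4).tolist() for k,v in c.items() if k!="image"})
E
```

```text
pics
t 0.0
qpos [-1.2066, 0.4915, 1.5594, -0.0, 1.0917, -0.1056]
dq [-0.0005, -0.0014, -0.0009, 0.001, -0.002, -0.001]
effort [0.0004, -61.2646, -25.8177, 0.0692, 0.0482, -0.0002]
tool_pos [0.2829, -0.5571, 0.2141]
tcp_rot [[0.8917, 0.4527, -0.0004], [0.4527, -0.8917, 0.001], [0.0001, -0.0011, -1.0]]
force [0.2816, -0.0134, -0.4592]
moment [0.0022, -0.0414, 0.0278]
grip_width 1.0001
-0.0188
scene {'K': [[443.4878, 0.0, 319.1313], [0.0, 443.4878, 241.7756], [0.0, 0.0, 1.0]], 'k1': -0.0352, 'xyz': [1.1618, 0.4324, 0.4976], 'rotation': [[-0.6004, -0.4451, 0.6643], [0.7996, -0.3205, 0.5079], [-0.0132, 0.8361, 0.5484]]}
top {'K': [[502.2371, 0.0, 313.9505], [0.0, 502.2371, 239.3791], [0.0, 0.0, 1.0]], 'k1': -0.1128, 'xyz': [0.4626, 0.0061, 1.1756], 'rotation': [[-0.0308, 0.9915, -0.126], [-0.9995, -0.0316, -0.004], [-0.008, 0.1258, 0.992]]}
wrist {'K': [[423.1195, 0.0, 322.6569], [0.0, 423.1195, 236.2919], [0.0, 0.0, 1.0]], 'k1': 0.0302, 'hand_eye': [[-0.0004, 0.9635, 0.2676, 0.0758], [1.0, 0.0004, -0.0001, -0.0002], [-0.0002, 0.2676, -0.9635, -0.1685], [0.0, 0.0, 0.0, 1.0]]}
```

View pics/top0.png

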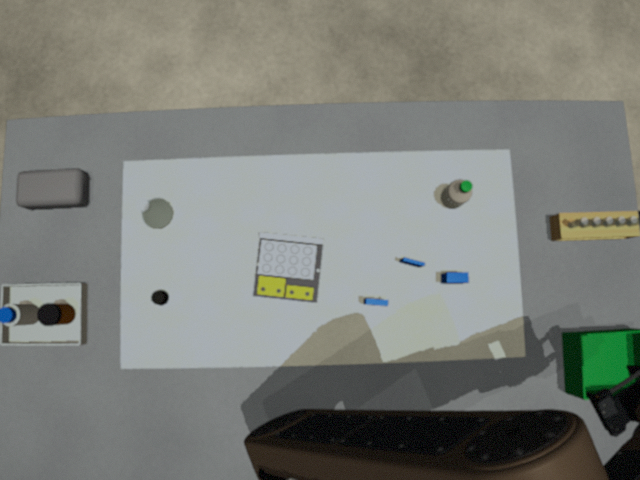

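View pics/scene0.png

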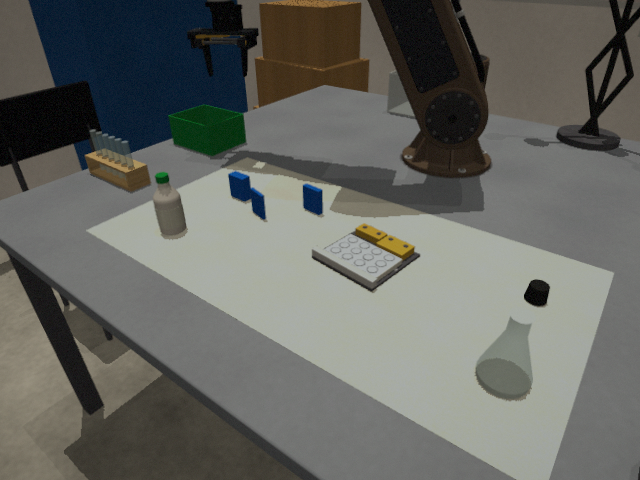

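View pics/wrist0.png

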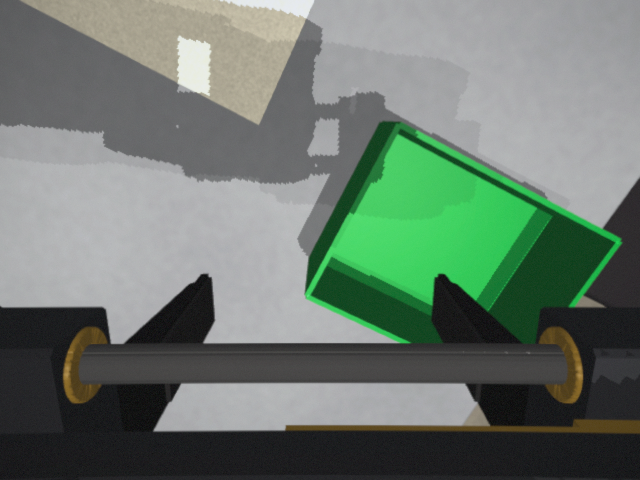

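```bash
cat > h.py <<'E'
import numpy as np,cv2
from cell import robot
def cam(n):
    o=robot.get_obs(); c=robot.read_camera(n)
    if n=="wrist":
        H=np.array(c["hand_eye"]); R=np.array(o["tcp_rot"])
        c["rotation"]=R@H[:3,:3]; c["xyz"]=np.array(o["tool_pos"])+R@H[:3,3]
    return c
def px2z(c,uv,z):
    uv=np.atleast_2d(np.float64(uv)); K=np.array(c["K"])
    d=(uv-K[:2,2])/K[0,0]; s=d.copy()
    for _ in range(20): s=d/(1+c["k1"]*(s**2).sum(1,keepdims=True))
    r=np.c_[s[:,0],-s[:,1],-np.ones(len(s))]@np.array(c["rotation"]).T
    p=np.array(c["xyz"]); return p+r*((z-p[2])/r[:,2:3])
def proj(c,P):
    q=(np.atleast_2d(P)-np.array(c["xyz"]))@np.array(c["rotation"])
    s=np.c_[q[:,0]/-q[:,2],-q[:,1]/-q[:,2]]
    s=s*(1+c["k1"]*(s**2).sum(1,keepdims=True)); K=np.array(c["K"])
    return s*K[0,0]+K[:2,2]
E
python3 - <<'E'
from h import *
c=cam("top"); im=c["image"][:,:,::-1]
cv2.imwrite("pics/top_z.png",cv2.resize(im[225:315,245:480],None,fx=3.4,fy=3.4,interpolation=cv2.INTER_CUBIC))
h=cv2.cvtColor(im,cv2.COLOR_BGR2HSV)
m=cv2.inRange(h,(100,120,30),(130,255,255))
n,l,s,ce=cv2.connectedComponentsWithStats(m)
for i in range(1,n):
    if s[i,4]>40: print(s[i],ce[i],px2z(c,ce[i],.05)[0].round(4), cv2.minAreaRect(np.argwhere(l==i)[:,::-1].astype(np.float32)))
print(px2z(c,[(288,268)],.006), px2z(c,[(455,194),(158,213),(160,297)],.05))
E
```

```text
[401 258  23   8  89] [412.11235955 261.74157303] [ 0.5478 -0.2088  0.05  ] ((412.06640625, 261.7510681152344), (22.287818908691406, 4.122602462768555), 14.931418418884277)
[442 272  26  11 252] [454.6984127  277.32539683] [ 0.5093 -0.3038  0.05  ] ((454.5, 277.0), (10.0, 25.0), 90.0)
[365 299  23   6 116] [375.71551724 301.52586207] [ 0.4616 -0.1226  0.05  ] ((376.0, 301.5), (5.0, 22.0), 90.0)
[  0 307  16  16 200] [  6.54  314.525] [0.4512 0.7359 0.05  ] ((7.5, 314.5), (15.0, 15.0), 90.0)
[[0.54586449 0.07347298 0.006     ]] [[ 0.70060638 -0.31728228  0.05      ]
 [ 0.67837743  0.36837151  0.05      ]
 [ 0.48550094  0.36248215  0.05      ]]
```

View pics/top_z.png

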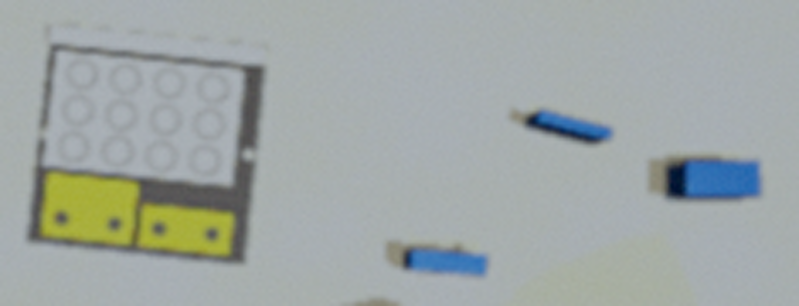

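Emit:
{"fn": "play_rows", "kwargs": {"steps": [[0.0296,-0.0257,0,0,0,0],[0.0296,-0.0257,0,0,0,0],[0.0296,-0.0257,0,0,0,0],[0.0296,-0.0257,0,0,0,0],[0.0296,-0.0257,0,0,0,0],[0.0296,-0.0257,0,0,0,0],[0.0296,-0.0257,0,0,0,0],[0.0296,-0.0257,0,0,0,0],[0.0296,-0.0257,0,0,0,0],[0.0296,-0.0257,0,0,0,0],[0.0296,-0.0257,0,0,0,0],[0.0296,-0.0257,0,0,0,0],[0,0,0,0,0,-0.124],[0,0,0,0,0,-0.124],[0,0,0,0,0,-0.124],[0,0,0,0,0,-0.124],[0,0,0,0,0,-0.124],[0,0,0,0,0,-0.124],[0,0,0,0,0,-0.124],[0,0,0,0,0,-0.124]]}}

```text
t: 1.87
tool_pos: [0.46, -0.1215, 0.2146]
tcp_rot: [[0.103, 0.995, -0.0], [0.995, -0.103, -0.0], [-0.0, -0.0, -1.0]]
force: [-0.8, -0.2, 0.7]
grip_width: 1.004
```

Run:
```python
from h import *
o=robot.get_obs(); print(o["t"],np.round(o["tool_pos"],4),np.round(o["tcp_rot"],3).tolist(),np.round(o["qpos"],3))
c=cam("wrist"); cv2.imwrite("pics/w1.png",c["image"][:,:,::-1])
```

```text
1.8667 [ 0.46   -0.1215  0.2146] [[0.103, 0.995, -0.0], [0.995, -0.103, -0.0], [-0.0, -0.0, -1.0]] [-0.397  0.28   1.912 -0.     0.95  -0.294]
```

View pics/w1.png

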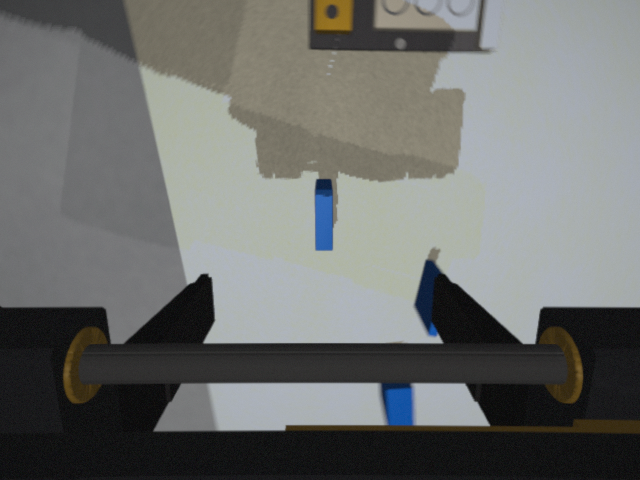

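Run:
```python
from h import *
c=cam("wrist"); im=c["image"][:,:,::-1]; o=robot.get_obs()
h=cv2.cvtColor(im,cv2.COLOR_BGR2HSV)
roi=im[170:260,300:350]
cv2.imwrite("pics/w1z.png",cv2.resize(roi,None,fx=6,fy=6,interpolation=cv2.INTER_NEAREST))
print(im[175:255:5,324].tolist())
m=((im[:,:,0]>150)&(im[:,:,2]<100)&(im[:,:,0]>im[:,:,2]+80)).astype(np.uint8)
n,l,s,ce=cv2.connectedComponentsWithStats(m)
for i in range(1,n):
    if s[i,4]>100:
        r=cv2.minAreaRect(np.argwhere(l==i)[:,::-1].astype(np.float32))
        w=px2z(c,cv2.boxPoints(r),.06); print(s[i],r); print(w.round(4).tolist(),w.mean(0).round(4),[np.linalg.norm(w[k]-w[k-1]).round(4) for k in range(4)])
        for k in range(2):
            d=w[k+1]-w[k]; print(np.degrees(np.arctan2(d[1],d[0])))
R=np.array(o["tcp_rot"]); print(np.degrees(np.arctan2(R[1,1],R[0,1])))
```

```text
[[108, 122, 125], [62, 36, 17], [63, 34, 13], [102, 55, 23], [106, 60, 28], [181, 106, 54], [178, 103, 49], [178, 103, 50], [179, 103, 49], [177, 100, 45], [177, 102, 48], [176, 100, 47], [175, 98, 46], [173, 99, 43], [174, 98, 45], [162, 129, 105]]
[316 197  17  53 849] ((324.0, 223.0), (52.0, 16.0), 90.0)
[[0.4568, -0.1036, 0.06], [0.4691, -0.1048, 0.06], [0.4654, -0.1467, 0.06], [0.4527, -0.1455, 0.06]] [ 0.461  -0.1251  0.06  ] [np.float64(0.042), np.float64(0.0124), np.float64(0.042), np.float64(0.0128)]
-5.387700615271684
-95.04110412177607
[383 391  26  34 850] ((395.5, 407.5), (33.0, 25.0), 90.0)
[[0.4985, -0.2808, 0.06], [0.5203, -0.2827, 0.06], [0.5188, -0.3166, 0.06], [0.4965, -0.3146, 0.06]] [ 0.5085 -0.2987  0.06  ] [np.float64(0.0339), np.float64(0.0219), np.float64(0.0339), np.float64(0.0224)]
-5.153297316437116
-92.54185517617037
-6.114162091236351
```

View pics/w1z.png

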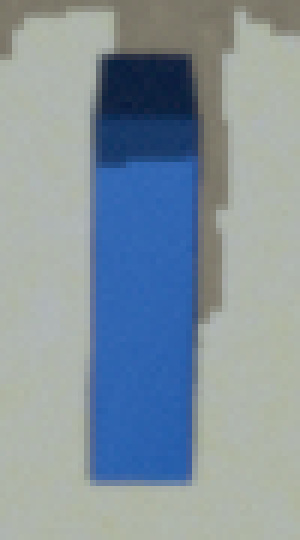

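Run:
```python
from h import *
c=cam("wrist"); o=robot.get_obs()
q=np.array([(316,189.2),(332.7,189.2),(332.2,250.3),(315.2,250.3)])-.5
w=px2z(c,q,.06); print(w.round(4),w.mean(0))
d=(w[0]+w[1]-w[2]-w[3]); print(np.degrees(np.arctan2(d[1],d[0])),np.linalg.norm(d)/2,np.linalg.norm(w[0]-w[1]),np.linalg.norm(w[2]-w[3]))
R=np.array(o["tcp_rot"]); print((w.mean(0)-o["tool_pos"])@R)
```

```text
[[ 0.4574 -0.0971  0.06  ]
 [ 0.4701 -0.0985  0.06  ]
 [ 0.4648 -0.1474  0.06  ]
 [ 0.4513 -0.1459  0.06  ]] [ 0.46088614 -0.12223429  0.06      ]
83.30159957212014 0.04915837353132033 0.01282788943335248 0.013592236664145042
[-0.00063834  0.00095093  0.15459809]
```

Emit:
{"fn": "play_rows", "kwargs": {"steps": [[-0.0006,0.001,0.02,0,0,-0.005],[0,0,0.03,0,0,0],[0,0,0.03,0,0,0],[0,0,0.03,0,0,0],[0,0,0.03,0,0,0],[0,0,0.026,0,0,0],[0,0,0.02,0,0,0],[0,0,0,0,0,0],[0,0,0,0,0,0]]}}

```text
t: 2.77
tool_pos: [0.4607, -0.1221, 0.0283]
tcp_rot: [[0.107, 0.994, -0.002], [0.994, -0.107, 0.001], [0.001, -0.002, -1.0]]
force: [0.1, -0.1, -0.1]
grip_width: 1.003
```

Emit:
{"fn": "play_rows", "kwargs": {"steps": [[0,0,0,0,0,0],[0,0,0,0,0,0],[0,0,0,0,0,0],[0,0,0,0,0,0],[0,0,0,0,0,0],[0,0,0,0,0,0],[0,0,0,0,0,0],[0,0,0,0,0,0],[0,0,0,0,0,0],[0,0,0,0,0,0]], "jaw": 1, "newtons": 45}}

```text
t: 3.6
tool_pos: [0.461, -0.1222, 0.0286]
tcp_rot: [[0.104, 0.995, -0.0], [0.995, -0.104, -0.0], [-0.0, -0.0, -1.0]]
force: [0.7, -0.3, 0.7]
grip_width: 0.359
```

Emit:
{"fn": "play_rows", "kwargs": {"steps": [[0,0,0,0,0,0],[0,0,0,0,0,0],[0,0,0,0,0,0],[0,0,0,0,0,0],[0,0,0,0,0,0],[0,0,0,0,0,0]]}}

```text
t: 4.1
tool_pos: [0.461, -0.1222, 0.0286]
tcp_rot: [[0.104, 0.995, -0.0], [0.995, -0.104, -0.0], [-0.0, -0.0, -1.0]]
force: [-0.2, -0.4, 0.0]
grip_width: 0.146
```

Emit:
{"fn": "play_rows", "kwargs": {"steps": [[0,0,-0.02,0,0,0],[0,0,-0.03,0,0,0],[0,0,-0.03,0,0,0],[0,0,-0.03,0,0,0],[0,0,-0.03,0,0,0],[0,0,-0.02,0,0,0],[0,0,0,0,0,0],[0,0,0,0,0,0]]}}

```text
t: 4.77
tool_pos: [0.4611, -0.1222, 0.1891]
tcp_rot: [[0.104, 0.995, 0.002], [0.995, -0.104, -0.001], [-0.001, 0.002, -1.0]]
force: [0.1, 0.3, -0.6]
grip_width: 0.146
```

Run:
```python
from h import *
c=cam("wrist"); cv2.imwrite("pics/w2.png",c["image"][:,:,::-1])
```

```text
(no output)
```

View pics/w2.png

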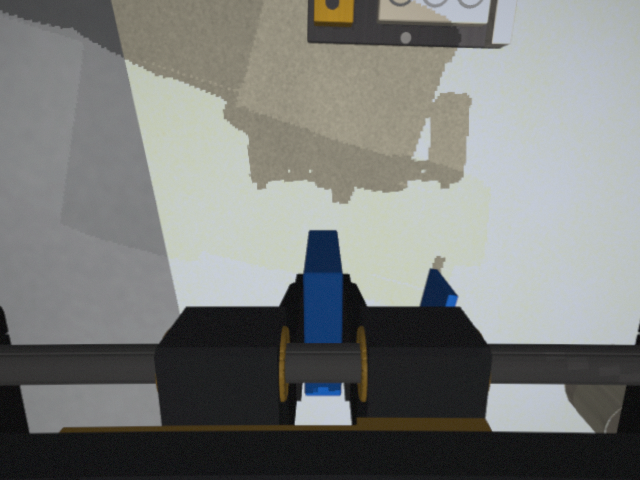

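Emit:
{"fn": "play_rows", "kwargs": {"steps": [[0.02,0.013,-0.01,0,0,0],[0.02,0.013,-0.01,0,0,0],[0.02,0.013,-0.01,0,0,0],[0.02,0.013,-0.01,0,0,0],[0,0,0,0,0,0],[0,0,0,0,0,0]]}}

```text
t: 5.32
tool_pos: [0.5209, -0.0472, 0.227]
tcp_rot: [[0.102, 0.995, -0.002], [0.995, -0.102, 0.0], [0.0, -0.002, -1.0]]
force: [-0.8, -0.3, -1.4]
grip_width: 0.141
```

Run:
```python
from h import *
c=cam("wrist"); cv2.imwrite("pics/w3.png",c["image"][:,:,::-1])
```

```text
(no output)
```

View pics/w3.png

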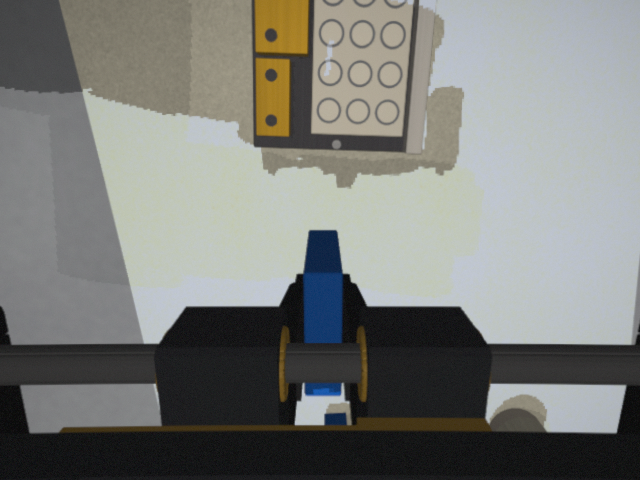

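Emit:
{"fn": "play_rows", "kwargs": {"steps": [[0.017,0.005,-0.01,0,0,0],[0.017,0.005,-0.01,0,0,0],[0.017,0,0,0,0,0],[0,0,0,0,0,0],[0,0,0,0,0,0]]}}

```text
t: 5.78
tool_pos: [0.5355, 0.0014, 0.2475]
tcp_rot: [[0.103, 0.995, -0.002], [0.995, -0.103, -0.0], [-0.0, -0.002, -1.0]]
force: [0.3, -0.4, -1.0]
grip_width: 0.148
```

Run:
```python
from h import *
c=cam("wrist"); im=c["image"][:,:,::-1];cv2.imwrite("pics/w4.png",im)
import pickle; o=robot.get_obs(); c["obs"]=o; pickle.dump(c,open("w4.pkl","wb"))
cv2.imwrite("pics/w4z.png",cv2.resize(im[10:240,230:450],None,fx=2.6,fy=2.6,interpolation=cv2.INTER_CUBIC))
print(o["tool_pos"],o["t"])
```

```text
[0.53555537 0.00095096 0.24758399] 5.8333
```

View pics/w4z.png

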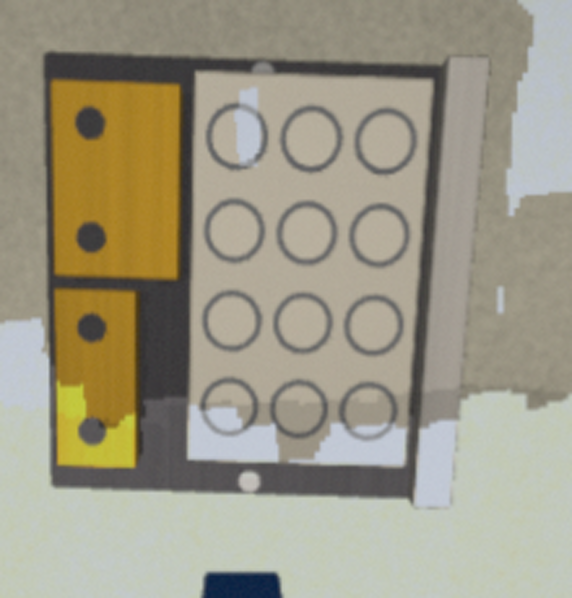

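```bash
cat > jig.py <<'E'
from h import *
import pickle
c=pickle.load(open("w4.pkl","rb")); o=c["obs"]; im=c["image"][:,:,::-1]
f=lambda L:(np.array(L,float)+.5)/2.6-.5+[230,10]
pl=px2z(c,f([(195,71),(434,78),(405,466),(187,460)]),.018)
th=px2z(c,f([(136,291),(136,467)]),.022)
tk=px2z(c,f([(181,83),(178,279)]),.022)
fe=px2z(c,f([(449,57),(413,506)]),.022)
R=np.array(o["tcp_rot"]); t=np.array(o["tool_pos"])
an=lambda a,b:np.degrees(np.arctan2((a-b)[1],(a-b)[0]))
print("plate",pl.round(4).tolist(),pl.mean(0)); print("angles near,far,thin,thick,fence",an(pl[0],pl[3]),an(pl[1],pl[2]),an(th[0],th[1]),an(tk[0],tk[1]),an(fe[0],fe[1]))
print("side angles",an(pl[1],pl[0])+90,an(pl[2],pl[3])+90)
print("lens",[np.linalg.norm(pl[k]-pl[k-1]) for k in range(4)],np.linalg.norm(th[0]-th[1]),np.linalg.norm(tk[0]-tk[1]))
h=cv2.cvtColor(im,cv2.COLOR_BGR2HSV); m=cv2.inRange(h,(12,120,80),(32,255,255)); 
n,l,s,ce=cv2.connectedComponentsWithStats(m)
for i in range(1,n):
    if s[i,4]>300:
        r=cv2.minAreaRect(np.argwhere(l==i)[:,::-1].astype(np.float32)); w=px2z(c,cv2.boxPoints(r),.022); print("brass",s[i],w.round(4).tolist(), w.mean(0).round(4), [np.linalg.norm(w[k]-w[k-1]).round(4) for k in range(4)])
yaw=np.radians(np.mean([an(tk[0],tk[1]),an(th[0],th[1]),an(fe[0],fe[1])])-90); ex=np.array([np.cos(yaw),np.sin(yaw),0]);ey=np.array([-ex[1],ex[0],0])
print("yaw",np.degrees(yaw),"tool y",np.degrees(np.arctan2(R[1,1],R[0,1])))
T=th.mean(0)
for nme,p in [("thin",th),("thick",tk),("fence",fe),("plate",pl)]: print(nme,((p-T)@np.c_[ex,ey]).round(4).tolist())
g=T+0.0087*ex; g[2]=0; print("target xy",g,"in tool",(g-t)@R, "jig origin",T+.0415*ex+.033*ey)
E
python3 jig.py
```

```text
plate [[0.5348, 0.1448, 0.018], [0.6131, 0.1344, 0.018], [0.5956, 0.0068, 0.018], [0.517, 0.0172, 0.018]] [0.56512292 0.07576962 0.018     ]
angles near,far,thin,thick,fence 82.06468556628164 82.22045666299317 82.5137065823178 82.17223238744458 82.07257194756467
side angles 82.42075716484594 82.46200905802132
lens [np.float64(0.12885123383034264), np.float64(0.0789438752180737), np.float64(0.12879244213997745), np.float64(0.07929440729821217)] 0.06105909968016581 0.06147049267558466
brass [ 249   40   51   78 3581] [[0.4875, 0.1466, 0.022], [0.5298, 0.1423, 0.022], [0.5223, 0.0801, 0.022], [0.4779, 0.0846, 0.022]] [0.5044 0.1134 0.022 ] [np.float64(0.0627), np.float64(0.0425), np.float64(0.0627), np.float64(0.0447)]
brass [ 251  121   32   69 1986] [[0.4791, 0.081, 0.022], [0.5067, 0.0782, 0.022], [0.4987, 0.0174, 0.022], [0.4699, 0.0204, 0.022]] [0.4886 0.0493 0.022 ] [np.float64(0.0613), np.float64(0.0278), np.float64(0.0613), np.float64(0.029)]
yaw -7.747163027557647 tool y -5.963811496739115
thin [[-0.0001, 0.0305], [0.0001, -0.0305]]
thick [[0.0144, 0.0964], [0.0143, 0.035]]
fence [[0.1014, 0.1067], [0.1009, -0.0416]]
plate [[0.0187, 0.1008], [0.0976, 0.101], [0.0976, -0.0277], [0.0183, -0.028]]
target xy [0.51130532 0.04623452 0.        ] in tool [ 0.04259379 -0.02835531  0.24762521] jig origin [0.54825441 0.07451182 0.022     ]
```

Run:
```python
from h import *
import pickle
c=pickle.load(open("w4.pkl","rb")); im=c["image"][:,:,::-1]; o=c["obs"]
R=np.array(o["tcp_rot"]); t=np.array(o["tool_pos"])
for p in [(.025,-.007,.0286),(.025,.007,.0286),(.025,-.007,-.0314),(.025,.007,-.0314)]: print(p,proj(c,t+R@np.array(p)).round(1))
cv2.imwrite("pics/w4b.png",cv2.resize(im[220:300,280:370],None,fx=7,fy=7,interpolation=cv2.INTER_NEAREST))
```

```text
(0.025, -0.007, 0.0286) [[307.9 229.2]]
(0.025, 0.007, 0.0286) [[337.  229.2]]
(0.025, -0.007, -0.0314) [[302.1 273.1]]
(0.025, 0.007, -0.0314) [[342.7 273.1]]
```

View pics/w4b.png

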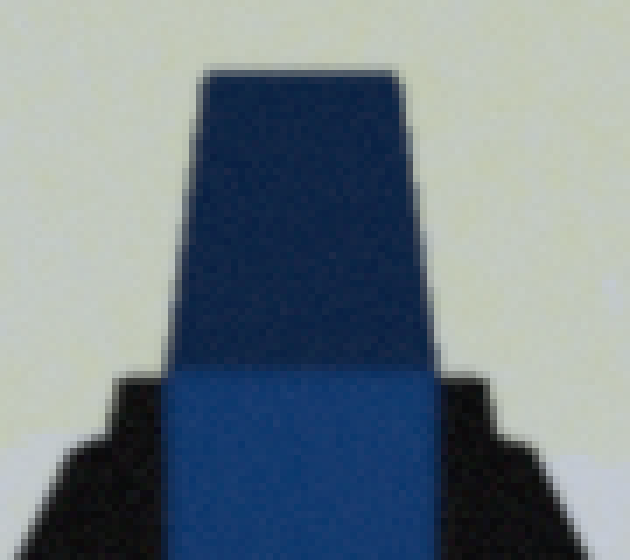

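Emit:
{"fn": "play_rows", "kwargs": {"steps": [[0.0107,-0.0071,0,0,0,0],[0.0107,-0.0071,0,0,0,0],[0.0107,-0.0071,0,0,0,0],[0.0105,-0.0071,0,0,0,0],[0,0,0.02,0,0,0.031],[0,0,0.03,0,0,0],[0,0,0.03,0,0,0],[0,0,0.03,0,0,0],[0,0,0.03,0,0,0],[0,0,0.02,0,0,0],[0,0,0.014,0,0,0],[0,0,0,0,0,0],[0,0,0,0,0,0],[0,0,0,0,0,0]]}}

```text
t: 7.0
tool_pos: [0.5127, 0.0474, 0.0756]
tcp_rot: [[0.134, 0.991, 0.001], [0.991, -0.134, -0.0], [0.0, 0.001, -1.0]]
force: [-0.6, -0.3, -0.6]
grip_width: 0.143
```

Run:
```python
from h import *
import re
src=open("jig.py").read()
o=robot.get_obs(); R=np.array(o["tcp_rot"]); t=np.array(o["tool_pos"])
print(t,np.degrees(np.arctan2(R[1,1],R[0,1])),"err tool",(np.array([.5113,.0462,0])-t)@R)
for n in("wrist","scene"):
    im=cam(n)["image"][:,:,::-1]
    if n=="scene": im=cv2.resize(im[170:310,280:440],None,fx=4,fy=4,interpolation=cv2.INTER_CUBIC)
    cv2.imwrite(f"pics/{n}5.png",im)
```

```text
[0.51274416 0.04736567 0.07559609] -7.709300083996664 err tool [-0.00135323 -0.0013757   0.07559424]
```

View pics/wrist5.png

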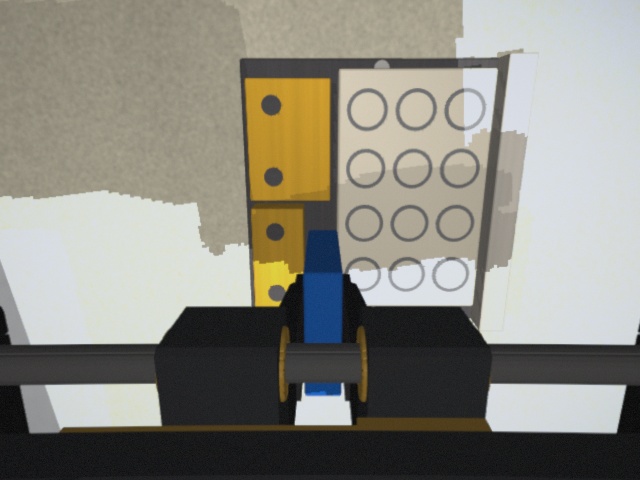

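View pics/scene5.png

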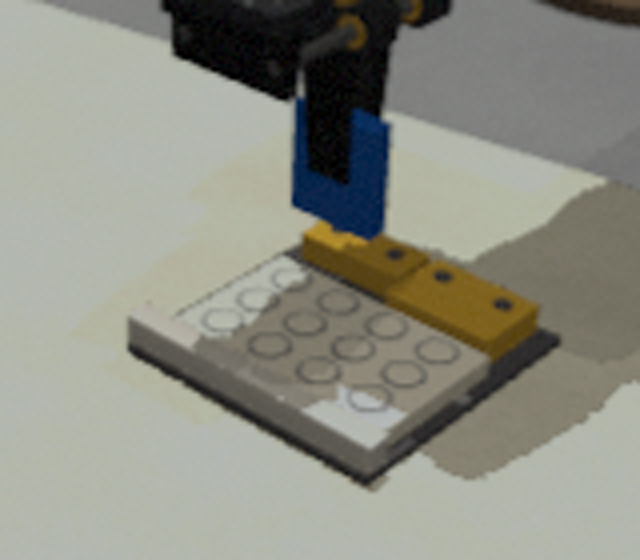

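Run:
```python
from h import *
import pickle
c=cam("wrist"); im=c["image"][:,:,::-1]; c["obs"]=robot.get_obs(); pickle.dump(c,open("w5.pkl","wb"))
cv2.imwrite("pics/w5z.png",cv2.resize(im[190:310,240:360],None,fx=5,fy=5,interpolation=cv2.INTER_CUBIC))
```

```text
(no output)
```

View pics/w5z.png

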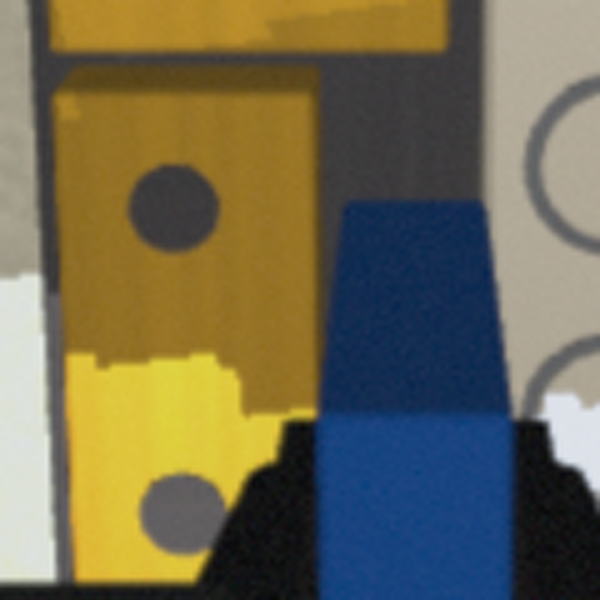

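Run:
```python
from h import *
import pickle
c=pickle.load(open("w5.pkl","rb")); o=c["obs"]; R=np.array(o["tcp_rot"]); t=np.array(o["tool_pos"])
f=lambda L:(np.array(L,float)+.5)/5-.5+[240,190]
for n,L,z in [("thin top",[(317.5,93),(318.5,400)],.022),("screws",[(174,208),(183,514)],.022),("plate",[(484,10),(485,190),(497,590)],.018)]:
    print(n,((px2z(c,f(L),z)-t)@R).round(4)[:, :2].tolist())
print("bar bottom",f([(345,201),(485,201)]), proj(c,t+np.array([[.025,-.007,.0286],[.025,.007,.0286]])@R.T))
```

```text
thin top [[0.0297, -0.0102], [-0.0052, -0.0105]]
screws [[0.017, -0.0259], [-0.0188, -0.026]]
plate [[0.038, 0.0077], [0.0179, 0.008], [-0.0301, 0.0098]]
bar bottom [[308.6 229.8]
 [336.6 229.8]] [[307.58243508 228.43673194]
 [336.67654219 228.42375279]]
```

Emit:
{"fn": "play_rows", "kwargs": {"steps": [[0,-0.0014,0,0,0,0],[0,0,0.007,0,0,0],[0,0,0.007,0,0,0],[0,0,0.007,0,0,0],[0,0,0,0,0,0],[0,0,0,0,0,0]]}}

```text
t: 7.65
tool_pos: [0.5108, 0.0471, 0.0529]
tcp_rot: [[0.135, 0.991, -0.001], [0.991, -0.135, -0.0], [-0.0, -0.001, -1.0]]
force: [0.3, -0.6, -0.6]
grip_width: 0.142
```

Run:
```python
from h import *
import pickle
c=cam("wrist"); im=c["image"][:,:,::-1]; c["obs"]=robot.get_obs(); pickle.dump(c,open("w6.pkl","wb")); print(c["obs"]["tool_pos"],c["obs"]["force"])
cv2.imwrite("pics/w6z.png",cv2.resize(im[190:310,240:360],None,fx=5,fy=5,interpolation=cv2.INTER_CUBIC))
```

```text
[0.51093841 0.04712486 0.0532367 ] [-0.75021974  0.44392095  0.31167436]
```

View pics/w6z.png

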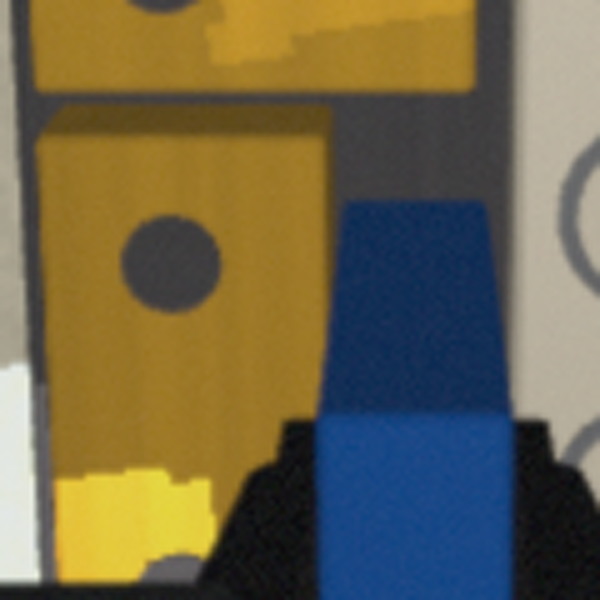

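Emit:
{"fn": "play_rows", "kwargs": {"steps": [[0,0.0005,0,0,0,0],[0,0,0.005,0,0,0],[0,0,0.005,0,0,0],[0,0,0.004,0,0,0],[0,0,0.003,0,0,0],[0,0,0,0,0,0],[0,0,0,0,0,0]]}}

```text
t: 8.28
tool_pos: [0.5114, 0.0471, 0.0364]
tcp_rot: [[0.135, 0.991, -0.0], [0.991, -0.135, -0.0], [-0.0, -0.0, -1.0]]
force: [-0.7, 0.4, -0.7]
grip_width: 0.143
```

Run:
```python
from h import *
c=cam("wrist"); im=c["image"][:,:,::-1]; o=robot.get_obs(); print(o["tool_pos"],o["force"])
cv2.imwrite("pics/w7z.png",cv2.resize(im[190:310,240:360],None,fx=5,fy=5,interpolation=cv2.INTER_CUBIC))
```

```text
[0.51154971 0.04706502 0.03655497] [-0.54625955  0.11774926 -0.84997082]
```

View pics/w7z.png

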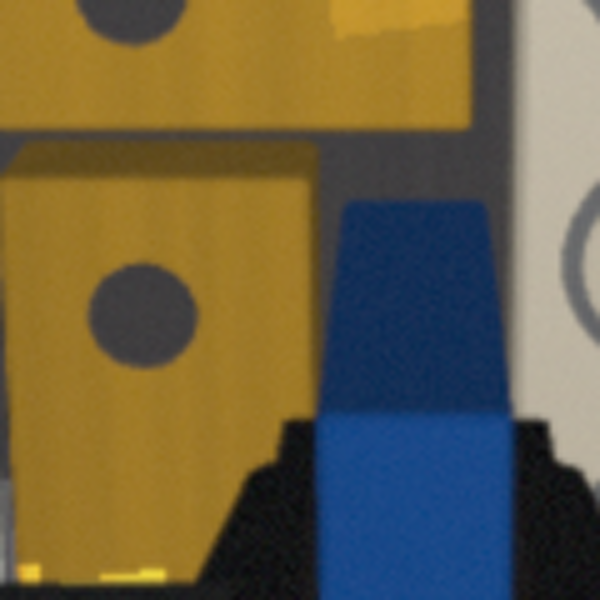

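Emit:
{"fn": "play_rows", "kwargs": {"steps": [[0,0,0.001,0,0,0],[0,0,0,0,0,0],[0,0,0,0,0,0],[0,0,0,0,0,0],[0,0.001,0,0,0,0],[0,0.001,0,0,0,0],[0,0.001,0,0,0,0],[0,0.001,0,0,0,0],[0,0,0,0,0,0],[0,0,0,0,0,0]]}}

```text
t: 9.17
tool_pos: [0.5156, 0.0465, 0.0356]
tcp_rot: [[0.135, 0.991, 0.0], [0.991, -0.135, -0.0], [-0.0, 0.0, -1.0]]
force: [-1.5, -0.0, -1.0]
grip_width: 0.147
```

Emit:
{"fn": "play_rows", "kwargs": {"steps": [[0,0.0005,0,0,0,0],[0,0.0005,0,0,0,0],[0,0,0,0,0,0],[0,0,0,0,0,0]]}}

```text
t: 9.5
tool_pos: [0.5162, 0.0464, 0.0356]
tcp_rot: [[0.135, 0.991, -0.001], [0.991, -0.135, -0.0], [-0.0, -0.001, -1.0]]
force: [-2.9, 1.2, -0.0]
grip_width: 0.146
```

Emit:
{"fn": "play_rows", "kwargs": {"steps": [[0,0.0005,0,0,0,0],[0,0.0005,0,0,0,0],[0,0,0,0,0,0],[0,0,0,0,0,0]]}}

```text
t: 9.83
tool_pos: [0.5164, 0.0465, 0.0354]
tcp_rot: [[0.134, 0.991, -0.002], [0.991, -0.134, 0.0], [-0.0, -0.002, -1.0]]
force: [-6.6, 2.2, 2.4]
grip_width: 0.143
```

Run:
```python
from h import *
c=cam("wrist"); im=c["image"][:,:,::-1]; o=robot.get_obs(); print(o["tool_pos"],o["force"])
cv2.imwrite("pics/w8.png",im)
```

```text
[0.51644726 0.04646115 0.03544553] [-5.83486915  2.34387873  2.14681037]
```

View pics/w8.png

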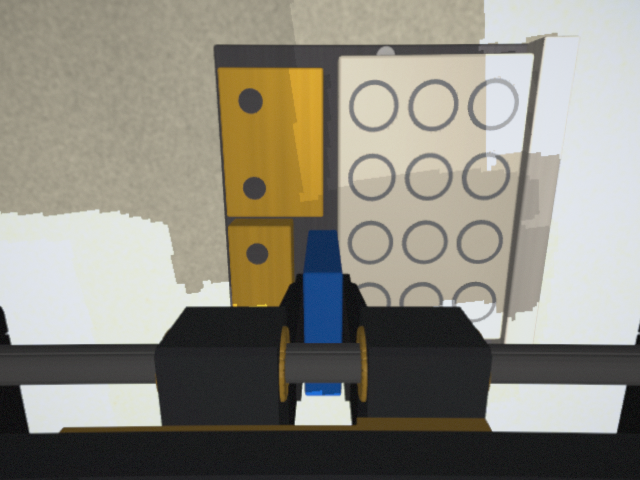

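Run:
```python
from h import *
import pickle
c=cam("wrist"); im=c["image"][:,:,::-1]; c["obs"]=robot.get_obs(); pickle.dump(c,open("w8.pkl","wb"))
a=cv2.resize(im[35:115,480:590],None,fx=7,fy=7,interpolation=cv2.INTER_CUBIC)[:300]
b=cv2.resize(im[290:350,470:580],None,fx=7,fy=7,interpolation=cv2.INTER_CUBIC)[:290]
cv2.imwrite("pics/w8z.png",np.vstack([a,b]))
```

```text
(no output)
```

View pics/w8z.png

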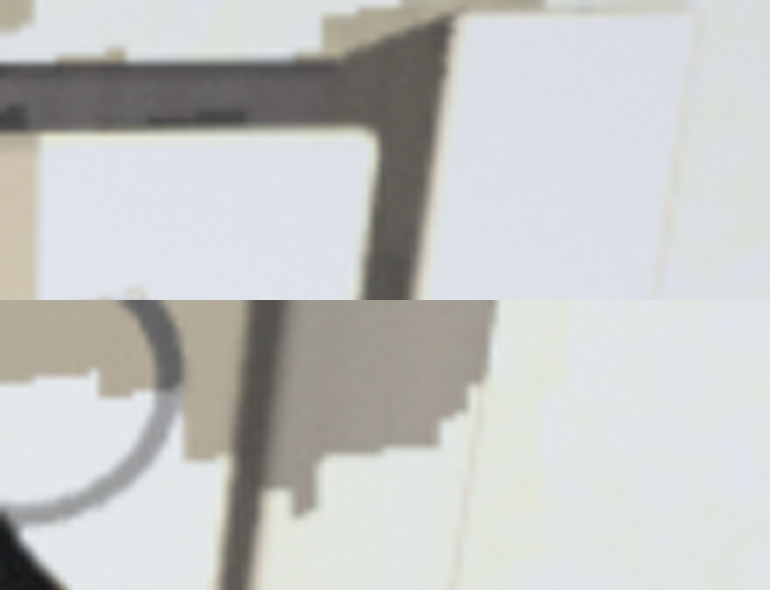

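```bash
cat > gap.py <<'E'
from h import *
import sys
def gap(c,ends):
    y=np.radians(-7.75); ex=np.array([np.cos(y),np.sin(y),0])
    for a,b in ends: print("gap mm",((px2z(c,b,.022)-px2z(c,a,.018))@ex*1000).round(2))
E
python3 - <<'E'
from gap import *
import pickle
c=pickle.load(open("w8.pkl","rb"))
gap(c,[((533.6,54.6),(541.9,54.6)),((501.3,326.7),(506,326.7))])
E
```

```text
gap mm [1.4]
gap mm [0.34]
```

Emit:
{"fn": "play_rows", "kwargs": {"steps": [[0,0.0005,0,0,0,0],[0,0.0005,0,0,0,0],[0,0,0,0,0,0],[0,0,0,0,0,0],[0,0,0,0,0,0]]}}

```text
t: 10.35
tool_pos: [0.5166, 0.0465, 0.0353]
tcp_rot: [[0.134, 0.991, -0.004], [0.991, -0.134, 0.0], [-0.0, -0.004, -1.0]]
force: [-8.3, 2.7, 2.8]
grip_width: 0.147
```

Emit:
{"fn": "play_rows", "kwargs": {"steps": [[0,0.0005,0,0,0,0],[0,0,0,0,0,0],[0,0,0,0,0,0],[0,0,0,0,0,0]]}}

```text
t: 10.68
tool_pos: [0.5167, 0.0465, 0.0352]
tcp_rot: [[0.134, 0.991, -0.005], [0.991, -0.134, 0.0], [-0.0, -0.005, -1.0]]
force: [-9.0, 2.7, 3.2]
grip_width: 0.142
```

Run:
```python
from h import *
import pickle
c=cam("wrist"); im=c["image"][:,:,::-1]; o=c["obs"]=robot.get_obs(); pickle.dump(c,open("w9.pkl","wb"))
print(o["tool_pos"],o["force"],o["moment"])
a=cv2.resize(im[35:115,480:590],None,fx=7,fy=7,interpolation=cv2.INTER_CUBIC)[:300]
b=cv2.resize(im[290:350,470:580],None,fx=7,fy=7,interpolation=cv2.INTER_CUBIC)[:290]
cv2.imwrite("pics/w9z.png",np.vstack([a,b]))
```

```text
[0.51670282 0.04648811 0.03518249] [-10.86757863   3.98076862   3.39580863] [0.72361495 1.93686598 0.1850598 ]
```

View pics/w9z.png

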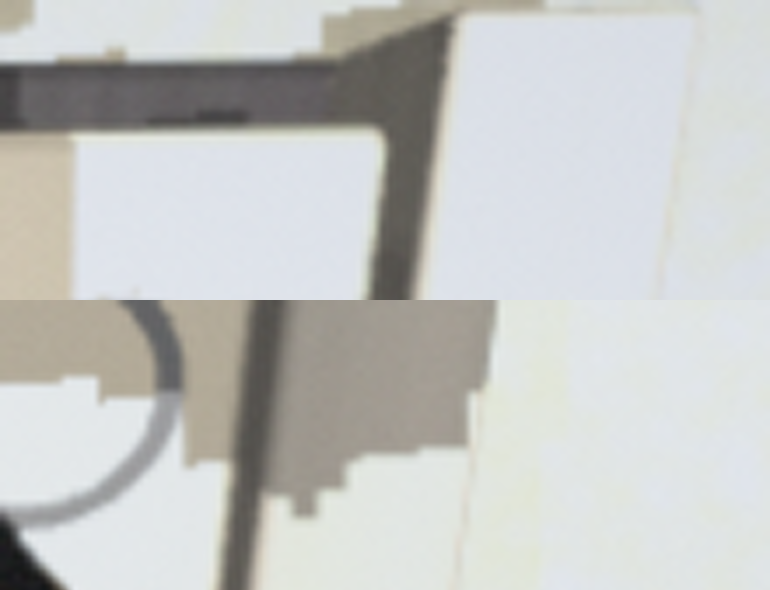

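Emit:
{"fn": "play_rows", "kwargs": {"steps": [[0,0.0005,0,0,0,0],[0,0.0005,0,0,0,0],[0,0.0005,0,0,0,0],[0,0,0,0,0,0],[0,0,0,0,0,0],[0,0,0,0,0,0],[0,0,0,0,0,0]]}}

```text
t: 11.32
tool_pos: [0.5168, 0.0464, 0.035]
tcp_rot: [[0.134, 0.991, -0.008], [0.991, -0.134, 0.001], [-0.001, -0.008, -1.0]]
force: [-14.7, 3.3, 5.3]
grip_width: 0.148
```

Run:
```python
from h import *
import pickle
c=cam("wrist"); im=c["image"][:,:,::-1]; o=c["obs"]=robot.get_obs(); pickle.dump(c,open("w10.pkl","wb"))
print(o["tool_pos"],o["force"],o["moment"])
a=cv2.resize(im[35:115,480:590],None,fx=7,fy=7,interpolation=cv2.INTER_CUBIC)[:300]
b=cv2.resize(im[290:350,470:580],None,fx=7,fy=7,interpolation=cv2.INTER_CUBIC)[:290]
cv2.imwrite("pics/w10z.png",np.vstack([a,b])); cv2.imwrite("pics/w10.png",im)
```

```text
[0.51683554 0.04643985 0.03499333] [-15.69478471   4.19665717   5.43770098] [0.84241823 2.89760568 0.12781789]
```

View pics/w10z.png

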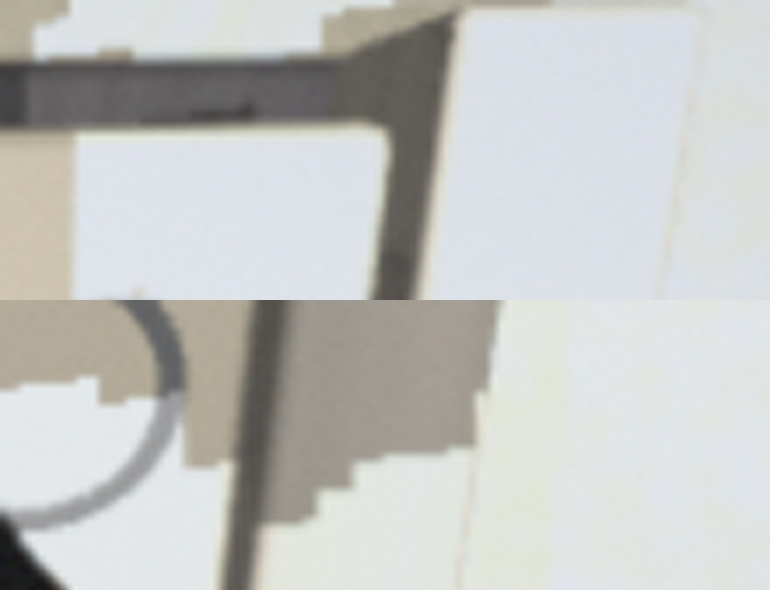

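View pics/w10.png

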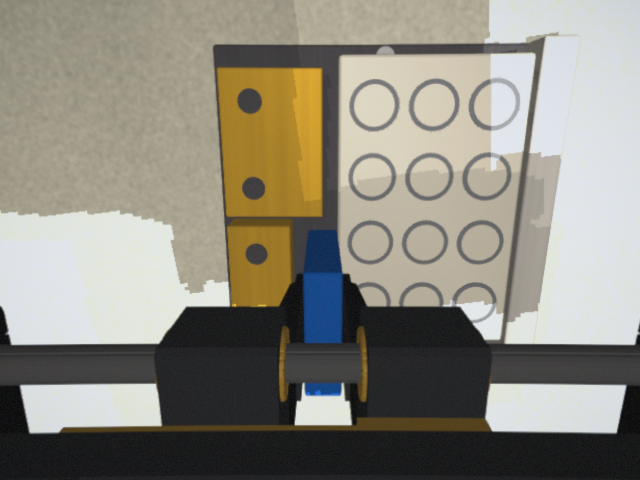

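Run:
```python
from gap import *
import pickle
f=lambda x,y,ox,oy:((x+.5)/7-.5+ox,(y+.5)/7-.5+oy)
for n,tx,tf,bx,bf in [("w8",377,435,222,255),("w9",386,437,222,255),("w10",389,437,227,260)]:
    c=pickle.load(open(n+".pkl","rb"))
    print(n);gap(c,[(f(tx,145,480,35),f(tf,145,480,35)),(f(bx,260,470,290),f(bf,260,470,290))])
    h=px2z(c,[(339.5,57),(338,222)],.018); t=px2z(c,[(322.5,70),(322.5,215)],.022)
    y=np.radians(-7.75);ex=np.array([np.cos(y),np.sin(y),0]);ey=np.array([-ex[1],ex[0],0])
    print((h@ex-(t@ex)).round(4), (t@ey).mean())
```

```text
w8
gap mm [1.4]
gap mm [0.35]
[0.0069 0.007 ] 0.18035941869840733
w9
gap mm [1.]
gap mm [0.35]
[0.0069 0.007 ] 0.1804490354554828
w10
gap mm [0.84]
gap mm [0.35]
[0.0068 0.007 ] 0.18041232002970986
```

Emit:
{"fn": "play_rows", "kwargs": {"steps": [[0,0,0,0,0,0],[0,0,0,0,0,0],[0,0,0,0,0,0],[0,0,0,0,0,0],[0,0,0,0,0,0],[0,0,0,0,0,0]]}}

```text
t: 11.87
tool_pos: [0.5169, 0.0464, 0.035]
tcp_rot: [[0.134, 0.991, -0.008], [0.991, -0.134, 0.001], [-0.001, -0.008, -1.0]]
force: [-13.2, 4.2, 4.8]
grip_width: 0.146
```

Run:
```python
from h import *
im=cam("scene")["image"][:,:,::-1]
cv2.imwrite("pics/s11.png",cv2.resize(im[160:310,280:440],None,fx=4,fy=4,interpolation=cv2.INTER_CUBIC))
```

```text
(no output)
```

View pics/s11.png

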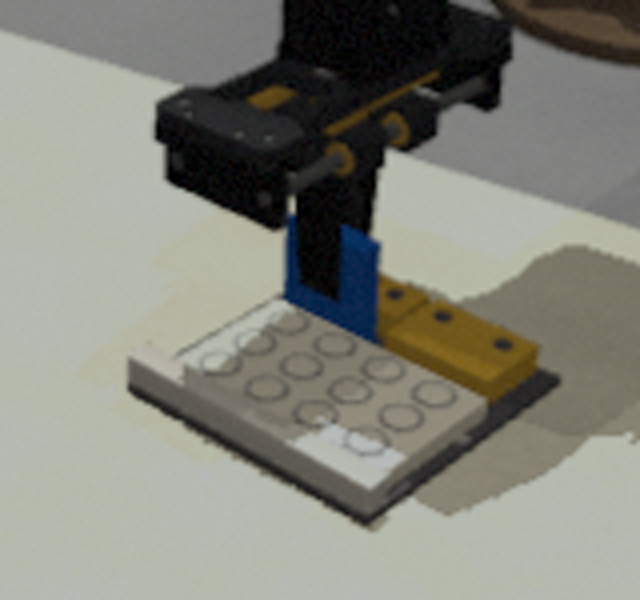

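```bash
python3 -c "
from cell import robot
print(robot.finish_job())"
```

```text
the job is handed in; nothing more can be done
None
```

I picked up the 14 mm bar, stood it in the wide gap in front of the shorter stop block, and pushed the plate against the far fence with it. I handed the job in at about 12 s, still gripping and pushing; the hand-in gave no verdict.

**Last checks:**
- **Push:** 13 to 16 N along the pushing direction, within the 1 to 2 kg asked for.
- **Bar:** the grip opening read about 14 mm. The bar's underside was about 0.5 mm above the bed and the tool was tilted less than 0.5°. In the scene view the bar stands upright.
- **Plate:** it lies flat in the scene view. The narrow gap measured 6.8 to 7.0 mm, against 7 mm when flush.
- **Fence gap:** the two ends did not agree. The camera gave 0.35 mm at the right end, which stopped changing as I pushed harder, so I take it as measurement offset. The left end gave 0.84 mm and was still closing slightly at the last push. It may therefore be about 0.5 mm short, inside the 1.5 mm limit.
- **Bystanders:** I did not touch the other bars, flask, bottle or stopper on purpose, and I did not re-measure where they stand.

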